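# Fit a bottle-lane plate over the pin of a shelf rail

## Robot

A 7-joint arm with a two-finger parallel gripper is mounted at the origin on the work surface. World frame = base frame: x ahead of the robot, y to its left, z up, the work surface at z = 0. Lengths are in m, angles in degrees, forces in N, time in s.
With the tool pointing down it reaches from about 0.35 to 0.9 m from the base axis. Payload 19.9 kg.
Tool frame: the origin (TCP) lies on the centre line of the jaws, within the pads' length; the fingertips stand 25 mm ahead of it and the grasp point (between the pads) lies 6 mm ahead of it; z points along the fingers, y is the direction in which the jaws open and shut (so a half turn about z gives the same grasp; the last joint's range is limited). The gripper opens to 85 mm and grips with 20 to 120 N. Pads are 22 mm wide; open, the fingers measure 114 mm over their backs; the gripper's body (76 mm by 85 mm) begins 54 mm behind the grasp point. The pads swing forward as they close: fully open they stand 13 mm farther back than shut.
Start: joints at [-73.883, 23.915, -0.59, 92.452, 0.269, 63.638, -3.037], TCP at [0.198, 0.593, 0.256] pointing down, gripper open.
Joint ranges: [-161.28, 161.28], [-22.2, 115.67], [-73.04, 71.86], [3.21, 147.25], [-68.34, 248.33], [10.77, 114.83], [-161.83, 161.83]. Speed limits (degrees/s): [108.29, 108.29, 136.94, 136.94, 172.46, 172.46, 172.46].

## Interface

Orientations are given as a 3x3 rotation matrix whose columns are the frame's x, y, z axes.
In Python, from plant import * gives the robot as it stands. Calls block until the motion is done:
- movep(position, orientation): joint-space move of the TCP to a pose.
- servo_line(position, orientation=None, v=0.15, threshold=None): straight line of the TCP; orientation=None keeps the orientation; v is the mean speed in m/s. With threshold (N) it stops when the force on the tool has changed by that much, and returns True; else False.
- move_j(angles): joint-space move.
- open_jaws() and gripper_close(grasp_force=None): open the fingers fully, or close them until they stop; grasp_force is the grip in N (None keeps the last).
- dwell(seconds).
- inverse_kinematics(position, orientation): joint angles nearest the present ones, or None.
- snapshot(name): name is "side" or "top"; returns the picture (400x640x3 uint8, red, green, blue); there is no depth.
- camera_model(name): a dict with "fx", "fy", "cx", "cy" (pixels), "view" (4x4, takes a point from world to camera coordinates). Camera axes: x right, y down, z forward; pixel columns grow to the right and rows downward; lengths in m; the calibration is good to about 2 mm. A picture is of the moment at which its call begins. camera_model takes no time and is no camera call.
A pose or a line that the arm cannot do raises Unreachable and nothing moves.
- job_done(): hands the job in, once; it reports no verdict.
Readings, each from a call of its own:
- get_t(): time.
- get_joints(): joint angles.
- get_qvel(): joint speeds.
- get_effort(): joint torques, N m.
- get_tool_pos(): TCP position.
- get_orientation(): TCP orientation.
- get_contact_force(): force on the tool from outside, world axes, zero at the start.
- get_moment(): the same for the moment, N m.
- get_finger_gap(): finger opening in m.
Only numpy, scipy, OpenCV 4.12 (cv2) and the standard library are available. Lean on these libraries where they do the work, as an engineer would, in place of code of your own. Each camera call takes 0.05 s, during which the arm holds its last target.

## Task

Take the metal plate with the round hole out of the rack, lay it down flat on the rubber mat and let go of it. Then take it again and work it along the shelf rail until its hole drops over the pin that sticks up from the rail, so that it lies flush on the rail and straight along it. Leave the plate without a hole in the rack and all the stock (jars, cans, bottles) standing where they are.

Things in the scene. Friction and masses are not known exactly. Their poses are not given: they have to be found in the camera images.
- plate: Flat aluminium plate, 170 x 60 x 8 mm, 0.15 to 0.3 kg, one round hole. Origin at its centre (mid length, width, thickness). Own x = across the thickness, y = along the length, z = across the width. Starts upright in one of the rack's two slots on a long side (z up, top edge 66 mm above the table). Lying flat, x is vertical; either face may be up.
- plate_hole (a point): Centre of the plate's only hole: round, through, 18 mm wide, axis along the plate's x; 35 mm from the plate's origin towards +y, in the middle of its width and thickness. Axes as the plate's.
- spare: Plate of the same size and material without any hole, upright in the other slot of the rack; leave it there. Origin at its centre, axes as the plate's.
- rack: Fixed grey rack, base 150 (x) x 190 (y) x 6 mm, origin at the centre of its underside. Two slots along its y, 38 mm either side of the origin along x, each 11 mm wide between walls 4 mm thick and 170 mm long, tops 31 mm above the table. The plates stand on the base, 6 mm above the table, and stick 35 mm out of the walls.
- mat: Fixed flat black rubber mat, 150 (x) x 200 (y) x 3 mm, between rack and rail, for laying things down. Origin at the centre of its underside.
- rail: Fixed steel bar lying on the table, 240 mm long along its y, 30 mm wide (x), flat top 24 mm above the table. Origin at the centre of its underside, z up. The plate overhangs it by 15 mm each side and may point either way along it; seated, the plate's centre is 28 mm above the table and 35 mm from the pin along the rail.
- rail_slot (a point): Middle of the dark slot line on the rail's top (40 mm from the rail's origin towards +y), axes as the rail's. A rigid fixed upright pin, 14 mm thick, 10 mm tall (tip 34 mm above the table), its upper 3 mm tapering to 8 mm, stands on this line (x = 0), anywhere from 17 mm before to 17 mm beyond this point along y. Its place is not reported: see it or feel for it.
- jar_a: Stock to leave alone: loose upright jar 66 mm across, 80 mm tall, behind the mat. Origin at the centre of its underside.
- jar_b: Stock to leave alone: loose upright jar 66 mm across, 80 mm tall, in front of the rail, to the left. Origin at the centre of its underside.
- can_a: Stock to leave alone: loose upright can 72 mm across, 85 mm tall, behind the mat. Origin at the centre of its underside.
- can_b: Stock to leave alone: loose upright can 72 mm across, 85 mm tall, in front of the rack, to the right. Origin at the centre of its underside.
- bottle_a: Stock to leave alone: loose upright bottle 60 mm across, 140 mm tall, behind the rail. Origin at the centre of its underside.
- bottle_b: Stock to leave alone: loose upright bottle 60 mm across, 140 mm tall, behind the rack. Origin at the centre of its underside.
Mind the look-alikes: they are no part of the job. What is meant by the rail is not orange, and is the larger of those in its own colour.

How it is judged:
By the outcome, as a careful person would: the job done as asked, in the order asked, and still so for the second after the job is handed in, with the robot touching nothing.
It also fails if it takes over 67 s, if anything falls off the work surface, if the arm or the gripper's body presses on something with over 40 N, if the wrist force passes 120 N, or if a joint passes its speed limit or range.

## Working session

There is one attempt and no reset: what is moved stays moved. The work goes in short steps, each a Python script; the robot and the scene stay as the last script left them, time stands still between calls to the robot, and variables do not carry over. Pictures are saved under pics/ and viewed, and the job is handed in when it is done.

```bash
ls; mkdir -p pics; python3 - <<'E'
from plant import *
import cv2
for n in("side","top"):
    im=snapshot(n); cv2.imwrite(f"pics/{n}0.png",im[:,:,::-1]); c=camera_model(n); print(n,c)
print(get_t(),get_tool_pos(),get_finger_gap())
E
```

```text
pics
side {'fx': 463.54302572634896, 'fy': 463.54302572634896, 'cx': 322.06592352267774, 'cy': 199.25818955601102, 'view': array([[ 0.8980822 , -0.43941353, -0.0190818 , -0.50599777],
       [-0.32753419, -0.6392054 , -0.69580012,  0.20912281],
       [ 0.2935468 ,  0.63113565, -0.71798195,  1.38897108],
       [ 0.        ,  0.        ,  0.        ,  1.        ]])}
top {'fx': 420.8358621057776, 'fy': 420.8358621057776, 'cx': 316.34267999224846, 'cy': 202.32267916656352, 'view': array([[ 0.00756516, -0.99973848,  0.02158084, -0.03850233],
       [-0.98740556, -0.01087894, -0.15783507,  0.52899973],
       [ 0.15802857, -0.02011499, -0.98722964,  1.19695735],
       [ 0.        ,  0.        ,  0.        ,  1.        ]])}
0.1 [0.19819354 0.59245972 0.25571623] 0.0853071994056493
```

View pics/top0.png

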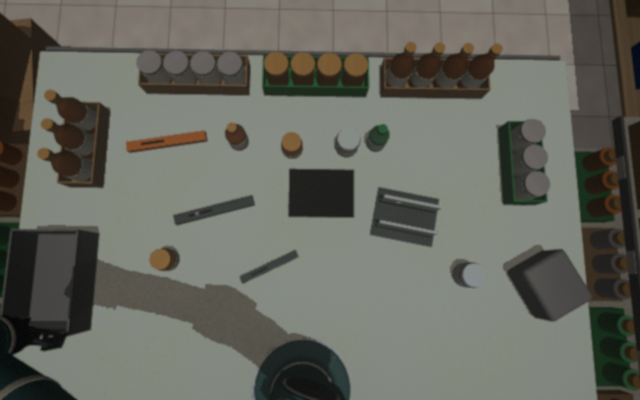

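View pics/side0.png

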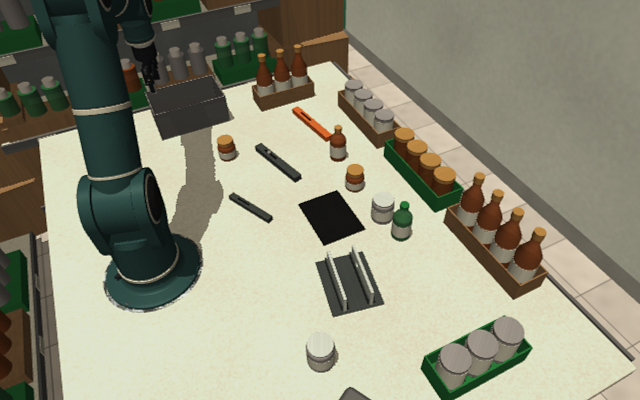

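```bash
python3 - <<'E'
import cv2,numpy as np
t=cv2.imread("pics/top0.png");s=cv2.imread("pics/side0.png")
def cr(im,x0,y0,w,h,k,n):
    c=cv2.resize(im[y0:y0+h,x0:x0+w],None,fx=k,fy=k,interpolation=cv2.INTER_CUBIC)
    c=(255*(c/255.)**.6).astype(np.uint8)
    for i in range(0,w,10):
        cv2.line(c,(i*k,0),(i*k,6 if i%50 else 14),(0,0,255),1); cv2.putText(c,str(x0+i),(i*k,22),0,.35,(0,0,255),1)
    for i in range(0,h,10):
        cv2.line(c,(0,i*k),(6,i*k),(0,0,255),1); cv2.putText(c,str(y0+i),(8,i*k+4),0,.35,(0,0,255),1)
    cv2.imwrite(n,c)
cr(t,360,180,90,70,8,"pics/c1.png")
cr(t,165,185,100,45,8,"pics/c2.png")
cr(s,310,240,80,80,7,"pics/c3.png")
cr(s,245,135,65,55,10,"pics/c4.png")
E
```

```text
(no output)
```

View pics/c1.png

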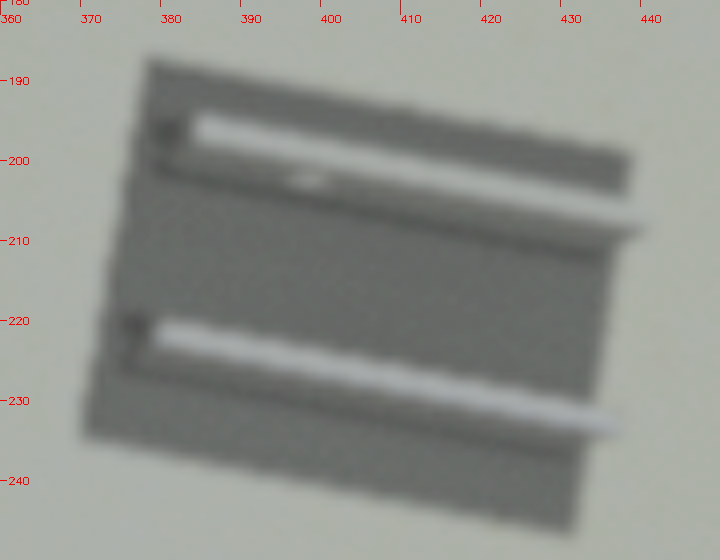

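View pics/c2.png

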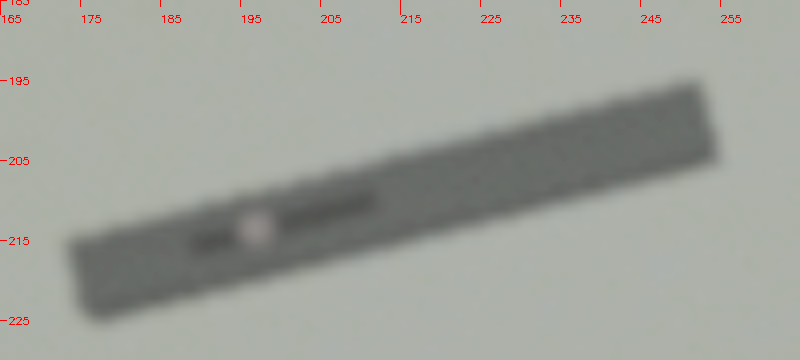

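View pics/c3.png

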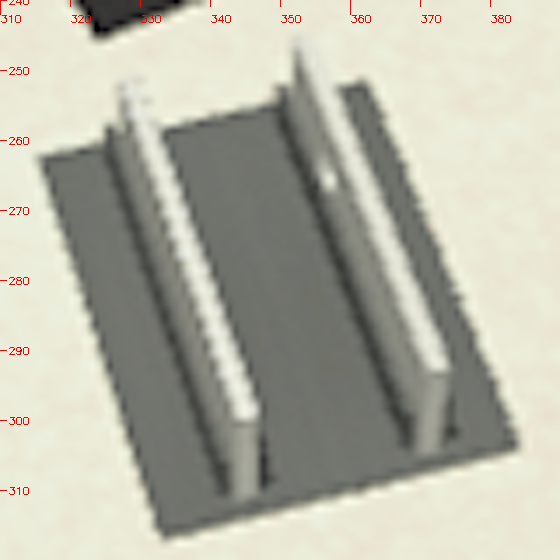

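View pics/c4.png

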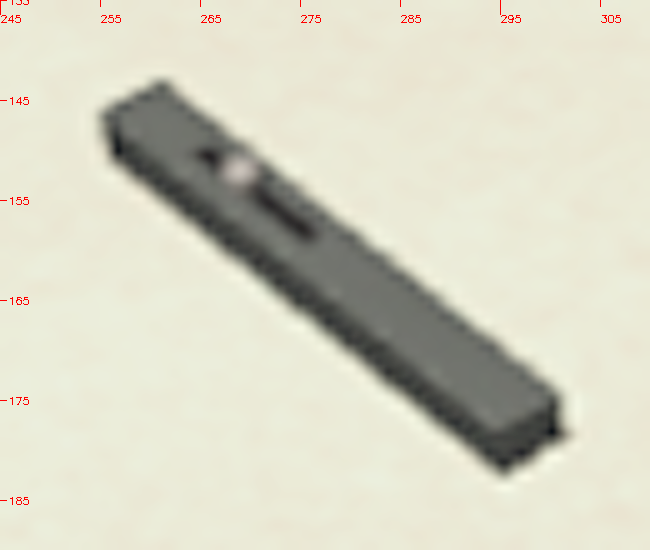

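```bash
cat > h.py <<'E'
import numpy as np,cv2
from plant import *
from scipy.optimize import least_squares
C={n:camera_model(n) for n in("side","top")}
def proj(n,P):
    c=C[n];p=c["view"][:3,:3]@np.asarray(P,float)+c["view"][:3,3]
    return np.array([c["fx"]*p[0]/p[2]+c["cx"],c["fy"]*p[1]/p[2]+c["cy"]])
def back(n,uv,z):
    c=C[n];R=c["view"][:3,:3];t=c["view"][:3,3]
    o=-R.T@t;d=R.T@np.array([(uv[0]-c["cx"])/c["fx"],(uv[1]-c["cy"])/c["fy"],1]);return o+d*(z-o[2])/d[2]
E
python3 - <<'E'
from h import *
def show(name,n,pts,z):
    P=np.array([back(n,p,z) for p in pts]);print(name,n,np.round(P[:,:2]*1000,1).tolist(),'len',np.round(1000*np.linalg.norm(P-np.roll(P,-1,0),axis=1),1),'c',np.round(P.mean(0)*1000,1)); return P
def ang(a,b):print('  ang',np.degrees(np.arctan2(*(a-b)[[1,0]])))
P=show('rail','top',[(173.5,215),(252.5,195.25),(254.4,205),(176.0,224.5)],.024);ang(P[0],P[1]);ang(P[3],P[2])
P=show('rail','side',[(255.2,146.5),(261.5,143.2),(300.5,174.8),(294.5,178.5)],.024);ang(P[1],P[2]);ang(P[0],P[3])
show('pin','top',[(196.9,213.5)],.033);show('pin','side',[(268.8,152.2)],.030)
P=show('rack','top',[(378.4,187.2),(439.1,199),(431.9,246.5),(370.2,234.4)],.006);ang(P[0],P[1]);ang(P[3],P[2])
P=show('rack','side',[(315.7,262.4),(361.9,251.4),(384.3,304),(333.1,316.7)],.006);ang(P[1],P[2]);ang(P[0],P[3])
P=show('plate','top',[(384.1,196),(440,207.6)],.066);ang(P[0],P[1])
P=show('plate','side',[(352.9,246),(372.1,292.9)],.066);ang(P[0],P[1])
show('hole','top',[(398.4,202.5)],.036);show('hole','side',[(357,265.5)],.036)
P=show('mat','top',[(289,169),(353.5,169),(354.5,216.5),(289,217)],.003);ang(P[0],P[1])
for n,l in dict(top=[(160,250),(291,135),(347,131),(235,128),(378,126),(469,265)]).items():
    for p in l: print(p,back(n,p,.085))
E
```

```text
rail top [[489.7, 387.7], [551.6, 157.0], [522.2, 150.4], [461.6, 378.7]] len [238.9  30.1 236.2  29.5] c [506.3 268.4  24. ]
  ang 105.0089915954059
  ang 104.85585557891115
rail side [[466.2, 372.7], [494.3, 380.1], [553.8, 151.8], [527.3, 144.1]] len [ 29.1 235.9  27.5 236.6] c [510.4 262.2  24. ]
  ang 104.59737366707901
  ang 104.9859011448016
pin top [[493.7, 316.8]] len [0.] c [493.7 316.8  33. ]
pin side [[497.5, 311.1]] len [0.] c [497.5 311.1  30. ]
rack top [[584.1, -223.9], [549.6, -409.5], [404.8, -382.1], [439.4, -196.9]] len [188.7 147.4 188.4 147.3] c [ 494.5 -303.1    6. ]
  ang 79.45562173506809
  ang 79.42050121364703
rack side [[443.4, -202.2], [586.8, -228.7], [551.9, -416.1], [407.4, -387.4]] len [145.9 190.7 147.4 188.7] c [ 497.4 -308.6    6. ]
  ang 79.44737428192386
  ang 78.99327901858543
plate top [[546.3, -229.9], [514.0, -392.0]] len [165.4 165.4] c [ 530.2 -311.    66. ]
  ang 78.72703098746642
plate side [[548.1, -238.8], [517.3, -401.6]] len [165.7 165.7] c [ 532.7 -320.2   66. ]
  ang 79.29823880191881
hole top [[532.5, -277.7]] len [0.] c [ 532.5 -277.7   36. ]
hole side [[536.5, -286.4]] len [0.] c [ 536.5 -286.4   36. ]
mat top [[638.5, 50.5], [641.0, -148.3], [493.4, -150.3], [489.9, 47.8]] len [198.7 147.6 198.2 148.6] c [565.7 -50.1   3. ]
  ang 90.73293826602901
(160, 250) [0.38401136 0.39940275 0.085     ]
(291, 135) [0.72032262 0.04262312 0.085     ]
(347, 131) [ 0.73488507 -0.12086092  0.085     ]
(235, 128) [0.73912085 0.20589169 0.085     ]
(378, 126) [ 0.7515306  -0.21213702  0.085     ]
(469, 265) [ 0.34962345 -0.46130557  0.085     ]
```

```bash
cat >> h.py <<'E'
def Rt(yaw,tilt=0,u=None):
    """tool down, jaw direction (tool y) at world angle yaw (deg); tilt: body leans towards +tool y dir by tilt deg"""
    y0=np.array([np.cos(np.radians(yaw)),np.sin(np.radians(yaw)),0]);k=np.array([0,0,1.])
    t=np.radians(tilt);z=-np.sin(t)*y0-np.cos(t)*k;y=np.cos(t)*y0-np.sin(t)*k
    return np.column_stack([np.cross(y,z),y,z])
def shot(n,name,box=None,k=1):
    im=snapshot(n)[:,:,::-1].copy();cv2.imwrite(f"pics/{name}_full.png",im)
    if box:
        x0,y0,w,h=box;c=cv2.resize(im[y0:y0+h,x0:x0+w],None,fx=k,fy=k,interpolation=cv2.INTER_CUBIC)
        c=(255*(c/255.)**.6).astype(np.uint8)
        for i in range(0,w,10):cv2.line(c,(i*k,0),(i*k,6),(0,0,255),1);cv2.putText(c,str(x0+i),(i*k,18),0,.35,(0,0,255),1)
        for i in range(0,h,10):cv2.line(c,(0,i*k),(6,i*k),(0,0,255),1);cv2.putText(c,str(y0+i),(8,i*k+4),0,.35,(0,0,255),1)
        im=c
    cv2.imwrite(f"pics/{name}.png",im)
E
python3 - <<'E'
from h import *
print(get_orientation().round(2) if hasattr(get_orientation(),'round') else get_orientation())
for yaw in(-10.7,169.3):print('rack',yaw,np.round(inverse_kinematics([.5324,-.3145,.2],Rt(yaw)),0),np.round(inverse_kinematics([.5324,-.3145,.059],Rt(yaw)),0))
for yaw in(0,180):
  for tilt in(12,-12,25,-25):
    q=inverse_kinematics([.59,-.053,.06],Rt(yaw,tilt));print('mat',yaw,tilt,None if q is None else np.round(q,0))
for yaw in(0,180,15,195):
    q=inverse_kinematics([.567,-.053,.024],Rt(yaw));print(yaw,None if q is None else np.round(q,0))
    q=inverse_kinematics([.504,.28,.04],Rt(yaw));print('rail',yaw,None if q is None else np.round(q,0))
print(get_t())
E
```

```text
[[-0.95  0.32 -0.  ]
 [ 0.32  0.95 -0.  ]
 [-0.   -0.   -1.  ]]
rack -10.7 [ -6.  34.  47.  98. -28.  61.  40.] [ -7.  49.  50. 102. -46.  52.  53.]
rack 169.3 [ -14.   41.   62.   98.  -40.   66. -131.] [ -13.   56.   62.  102.  -58.   60. -119.]
mat 0 12 [-21.  45.  33.  97. -25.  59.  22.]
mat 0 -12 [-12.  32.  18. 114. -24.  25.  23.]
mat 0 25 [-21.  52.  36.  87. -25.  75.  22.]
mat 0 -25 [ 30.  33. -32. 121.  74.  15. -64.]
mat 180 12 [ -36.   43.   51.  114.  -61.   38. -127.]
mat 180 -12 [ -37.   59.   62.   97.  -50.   71. -139.]
mat 180 25 [ 38.  36. -42. 121.  80.  21. 113.]
mat 180 -25 [ -33.   66.   62.   87.  -45.   85. -143.]
0 [-18.  40.  26. 109. -28.  37.  25.]
rail 0 [-47.  37.  19. 108. -18.  38. -17.]
180 [ -41.   58.   62.  110.  -64.   56. -128.]
rail 180 [-22.  36. -13. 107.  12.  38. 138.]
15 [-16.  39.  24. 109. -25.  37.  38.]
rail 15 [-45.  37.  16. 108. -16.  38.  -4.]
195 [ -41.   58.   62.  110.  -64.   56. -113.]
rail 195 [-20.  37. -16. 107.  15.  39. 150.]
0.1
```

```bash
python3 - <<'E'
from h import *
R=Rt(-10.7)
movep([.5324,-.3145,.15],R);print(get_t())
print(servo_line([.5324,-.3145,.060],R,v=.12,threshold=12),get_t(),get_tool_pos())
shot("top","t1",(350,160,100,80),8)
gripper_close(60);print(get_t(),get_finger_gap(),get_contact_force(),get_tool_pos())
shot("side","s1",(290,200,110,110),5)
E
```

```text
3.4917
False 4.3917 [ 0.53271362 -0.31481356  0.06065067]
5.1333 0.0072491123515052314 [ 2.59018174 -0.70874691 -0.8740945 ] [ 0.5326165  -0.31453802  0.06006451]
```

View pics/t1.png

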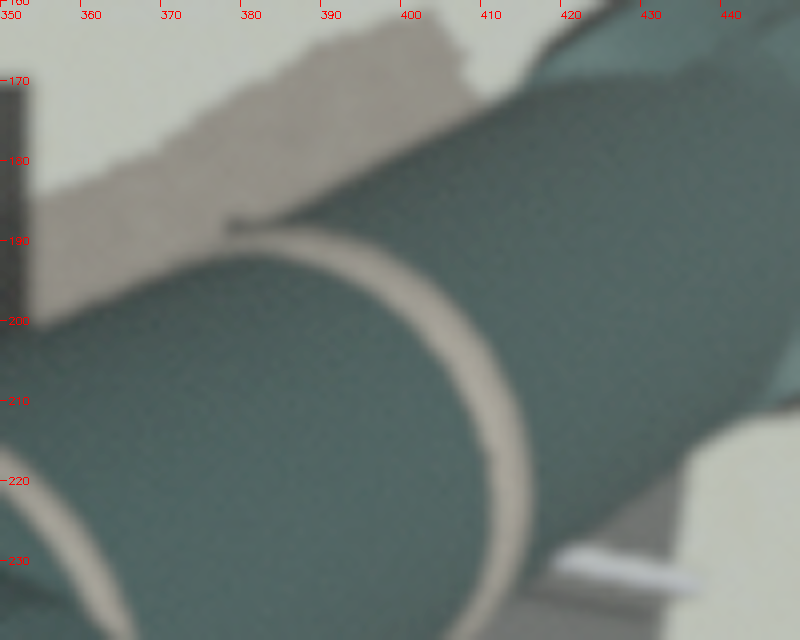

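View pics/s1.png

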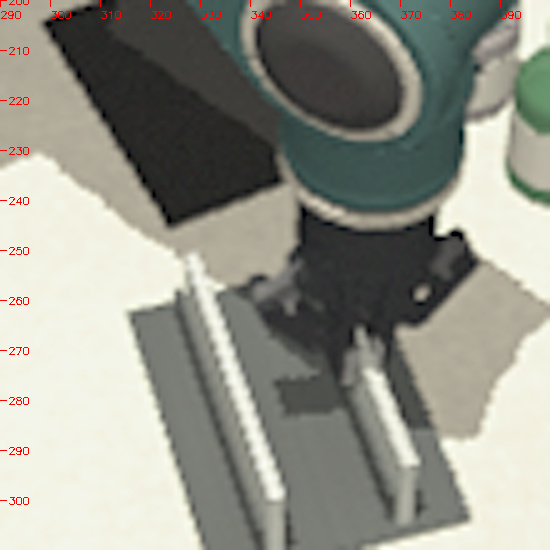

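```bash
python3 - <<'E'
from h import *
p=get_tool_pos()
servo_line([p[0],p[1],.15],v=.15);print(get_t(),get_finger_gap(),get_contact_force())
movep([.546,-.053,.12],Rt(0,12));print(get_t())
print(servo_line([.546,-.053,.053],v=.06,threshold=6),get_t(),get_tool_pos(),get_contact_force())
shot("side","s2",(260,140,140,120),5)
print(np.round(get_joints(),0),get_t())
E
```

```text
5.9333 0.007327978766790847 [ 0.34564049 -0.95476712 -1.94914524]
6.9583
True 7.9417 [ 0.5460505  -0.05300993  0.05638568] [1.22771822 0.43338204 9.81191006]
[-27.  44.  40. 104. -31.  57.  28.] 7.9917
```

View pics/s2.png

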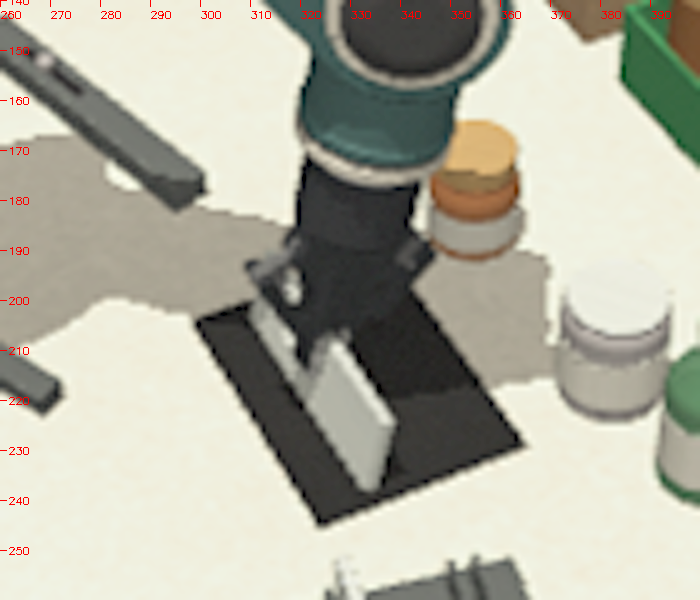

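```bash
python3 - <<'E'
from h import *
open_jaws();print(get_t(),get_finger_gap(),get_contact_force())
shot("side","s3",(260,140,140,120),5)
E
```

```text
8.725 0.08521449726202776 [ 0.7277203  -0.0783943  -0.32948965]
```

View pics/s3.png

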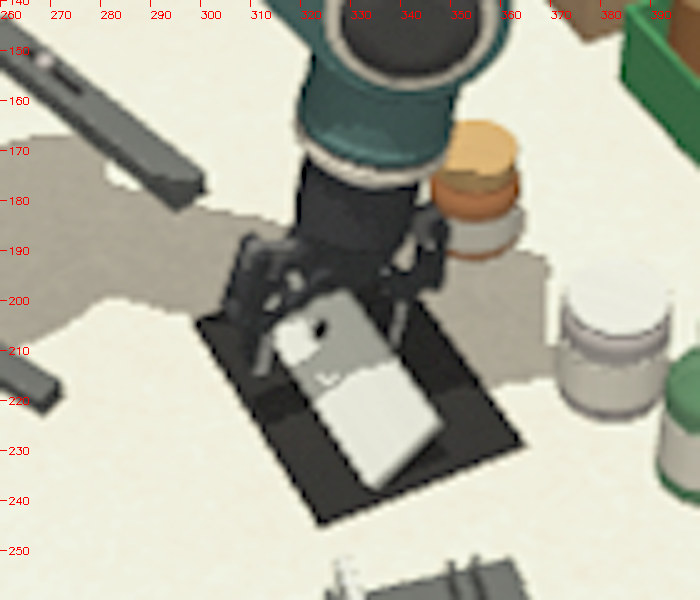

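```bash
python3 - <<'E'
from h import *
print(servo_line([.558,-.053,.045],v=.06,threshold=15),get_contact_force())
print(servo_line([.572,-.053,.036],v=.06,threshold=15),get_t(),get_contact_force(),get_tool_pos())
shot("side","s4",(260,140,140,120),5)
E
```

```text
False [-0.32981411 -0.41585649 -0.3679185 ]
False 9.625 [ 0.58224855 -0.33970467 -1.07643445] [ 0.57201338 -0.05312187  0.03571243]
```

View pics/s4.png

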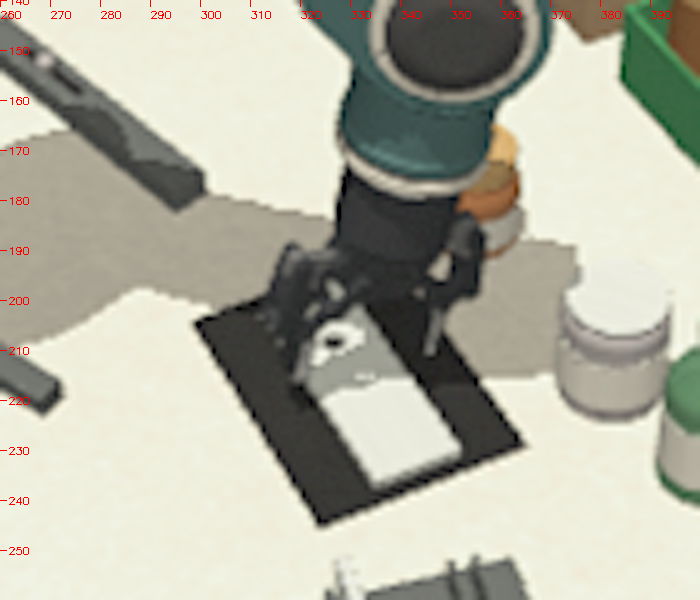

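```bash
python3 - <<'E'
from h import *
servo_line([.572,-.053,.07],v=.1)
movep([.50,.12,.22],Rt(0));print(get_t())
shot("side","s5",(280,180,100,80),8);shot("top","t5",(270,155,100,80),8)
E
```

```text
11.1167
```

View pics/s5.png

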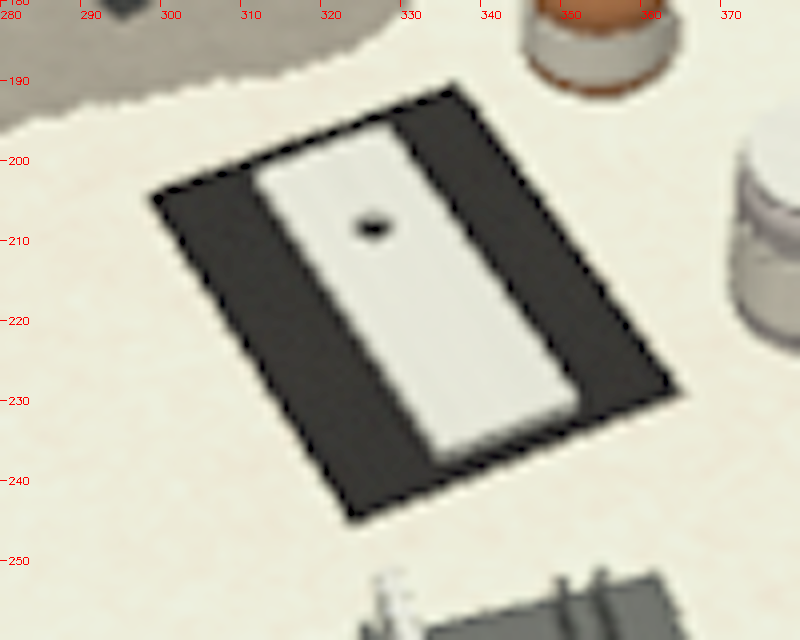

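View pics/t5.png

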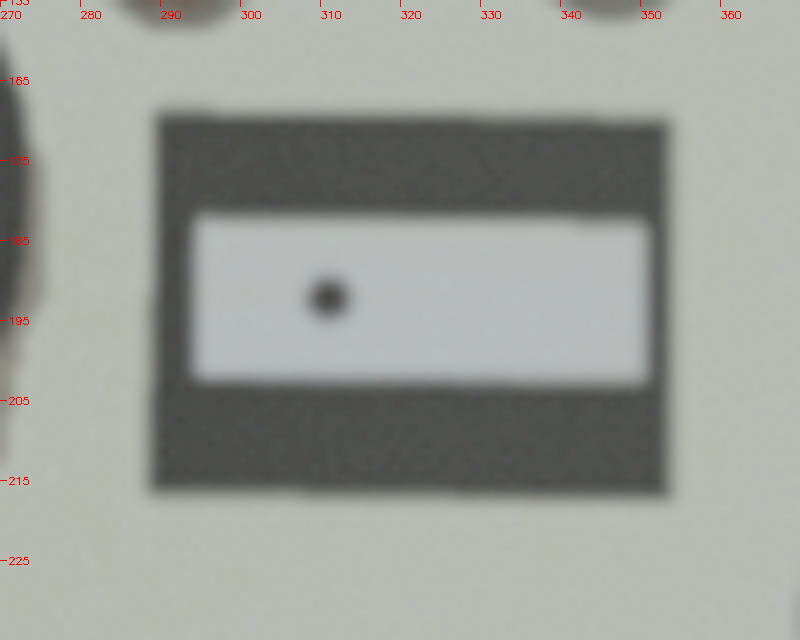

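```bash
python3 - <<'E'
from h import *
for n,pts,h in(("top",[(294,181.6),(351.2,182.2),(351,203.1),(294,202.5)],(310.9,192.2)),("side",[(328.5,195.6),(352.1,229.7),(335,237.7),(311.9,202.5)],(326.6,208.4))):
    P=np.array([back(n,p,.011) for p in pts])*1000;d=P[0]-P[1]+P[3]-P[2]
    print(n,P[:,:2].round(1).tolist(),P.mean(0).round(1),np.degrees(np.arctan2(d[1],d[0])),'hole',(back(n,h,.0105)*1000).round(1))
E
```

```text
top [[597.4, 34.2], [597.7, -140.1], [533.1, -139.1], [533.1, 33.2]] [565.3 -52.9  11. ] 90.05001051195306 hole [565.4 -17.5  10.5]
side [[601.0, 26.7], [599.6, -142.8], [536.5, -147.3], [537.0, 23.0]] [568.5 -60.1  11. ] 89.68219059333775 hole [569.  -23.2  10.5]
```

```bash
python3 - <<'E'
from h import *
movep([.5675,-.056,.09],Rt(0))
print(servo_line([.5675,-.056,.0245],Rt(0),v=.08,threshold=6),get_t(),get_tool_pos(),get_contact_force())
gripper_close(50);print(get_t(),get_finger_gap(),get_tool_pos(),get_contact_force(),get_moment())
shot("side","s6",(280,160,100,90),8)
E
```

```text
False 13.1 [ 0.56776098 -0.05611724  0.02486928] [ 0.65737508 -0.68488196 -0.04149917]
13.4917 0.05847210856179012 [ 0.56781247 -0.05598962  0.02527608] [-3.6365316   0.21655277 11.32747717] [0.20466039 0.59901567 0.04284687]
```

View pics/s6.png

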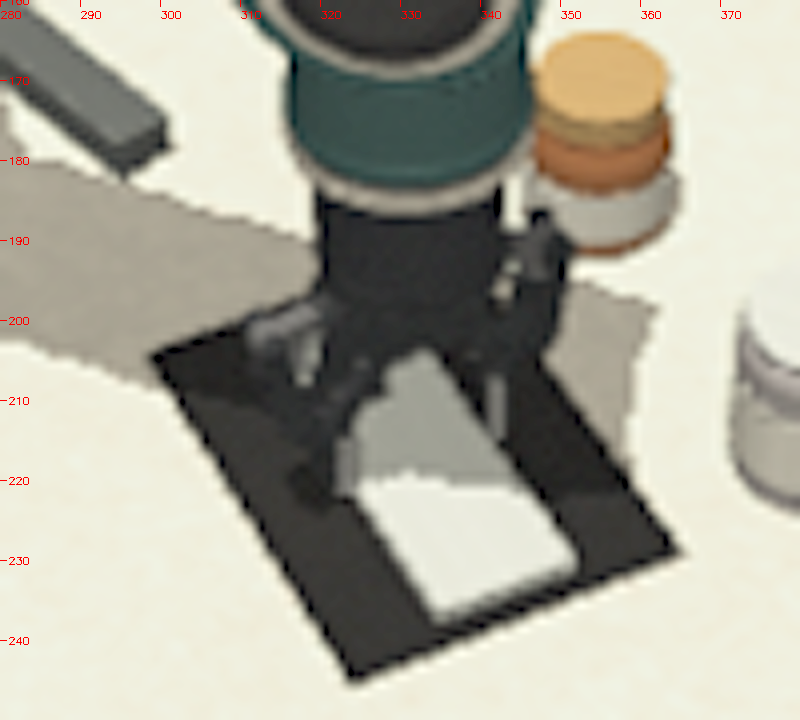

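```bash
python3 - <<'E'
from h import *
servo_line([.5678,-.056,.11],v=.12);print(get_t(),get_finger_gap(),get_contact_force())
movep([.5048,.2796,.09],Rt(14.9));print(get_t())
servo_line([.5048,.2796,.064],v=.08);dwell(.2);print(get_t(),get_tool_pos(),get_contact_force(),get_moment())
shot("side","s7",(230,110,100,80),8);shot("top","t7",(160,170,110,70),7)
E
```

```text
14.4083 0.05797278098823214 [ 0.1830917   1.04974983 -2.25519915]
15.7
16.375 [0.50502189 0.27970196 0.0643449 ] [ 0.86132291  0.60520799 -1.32387109] [ 0.00516552  0.01367666 -0.02317969]
```

View pics/s7.png

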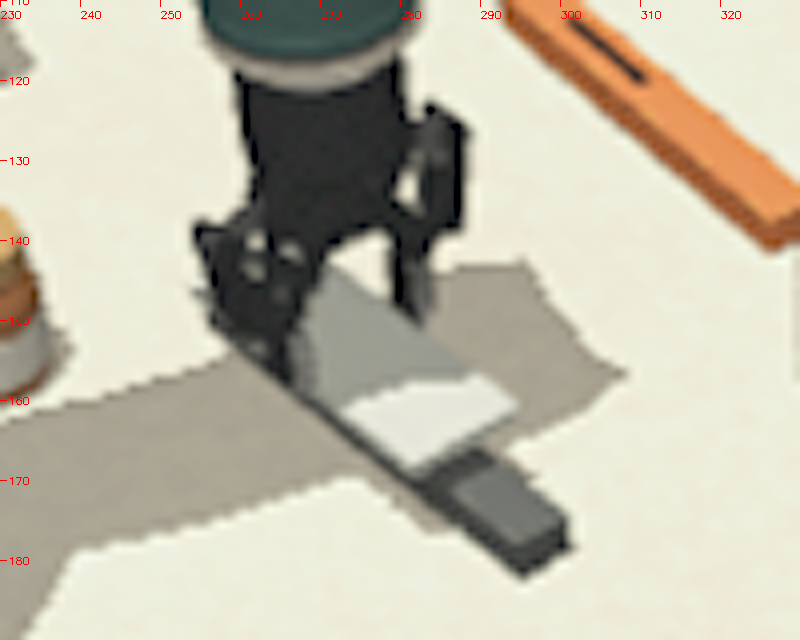

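View pics/t7.png

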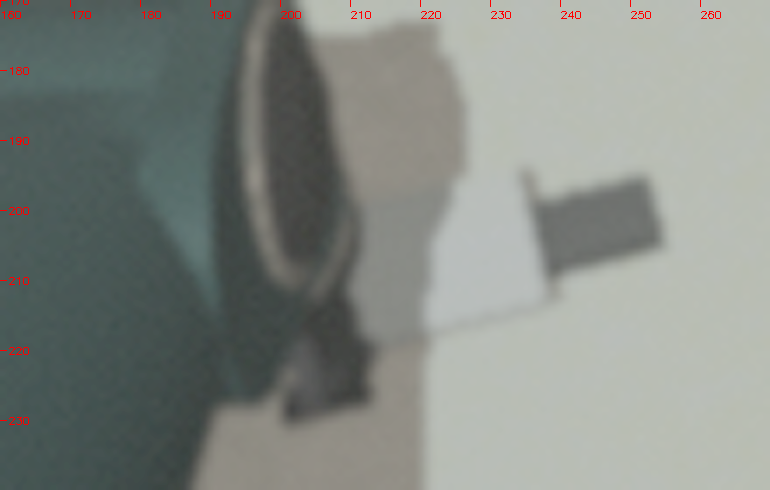

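```bash
python3 - <<'E'
from h import *
u=np.array([-.257,.966]);v=np.array([.966,.257])
for n,pts,pin in(("top",[(234.8,195.3),(238.6,212.7)],(493.7,316.8)),("side",[(294.75,160.6),(281.25,169.2)],(497.5,311.1))):
    P=np.array([back(n,p,.050) for p in pts])*1000;m=P.mean(0)[:2]-pin
    print(n,P.round(1)[:,:2].tolist(),'w',np.linalg.norm(P[0]-P[1]),'along',m@u,'across',m@v,'dir',np.degrees(np.arctan2(*(P[0]-P[1])[[1,0]])))
E
```

```text
top [[546.3, 205.1], [495.1, 192.1]] w 52.76948286814811 along -121.13662255899567 across -4.2993487854898484 dir 14.19518616147301
side [[555.7, 202.5], [495.6, 182.5]] w 63.35385249129524 along -121.79706252876672 across -3.3133874027115886 dir 18.38259341711864
```

```bash
python3 - <<'E'
import cv2,numpy as np
a=cv2.imread("pics/t7_full.png")[185:225,205:260];b=cv2.imread("pics/s7_full.png")[145:190,250:305]
f=lambda i,x0,y0:[ (c:=(255*(cv2.resize(i,None,fx=14,fy=14,interpolation=cv2.INTER_CUBIC)/255.)**1.0).astype(np.uint8)), [cv2.putText(c,str(x0+k),(k*14,10),0,.35,(0,0,255),1) and cv2.line(c,(k*14,12),(k*14,18),(0,0,255),1) for k in range(0,55,5)], [cv2.putText(c,str(y0+k),(8,k*14+4),0,.35,(0,0,255),1) and cv2.line(c,(0,k*14),(6,k*14),(0,0,255),1) for k in range(0,45,5)]][0]
cv2.imwrite("pics/z1.png",f(a,205,185));cv2.imwrite("pics/z2.png",f(b,250,145))
E
```

```text
Traceback (most recent call last):
ValueError: The truth value of an array with more than one element is ambiguous. Use a.any() or a.all()
```

```bash
python3 - <<'E'
import cv2,numpy as np
def f(n,x0,y0,w,h,o,k=14):
    c=cv2.resize(cv2.imread(n)[y0:y0+h,x0:x0+w],None,fx=k,fy=k,interpolation=cv2.INTER_CUBIC)
    for i in range(0,w,5):cv2.putText(c,str(x0+i),(i*k,10),0,.35,(0,0,255),1);cv2.line(c,(i*k,12),(i*k,18),(0,0,255),1)
    for i in range(0,h,5):cv2.putText(c,str(y0+i),(8,i*k+4),0,.35,(0,0,255),1);cv2.line(c,(0,i*k),(6,i*k),(0,0,255),1)
    cv2.imwrite(o,c)
f("pics/t7_full.png",205,185,55,40,"pics/z1.png");f("pics/s7_full.png",250,145,55,42,"pics/z2.png")
E
```

```text
(no output)
```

View pics/z1.png

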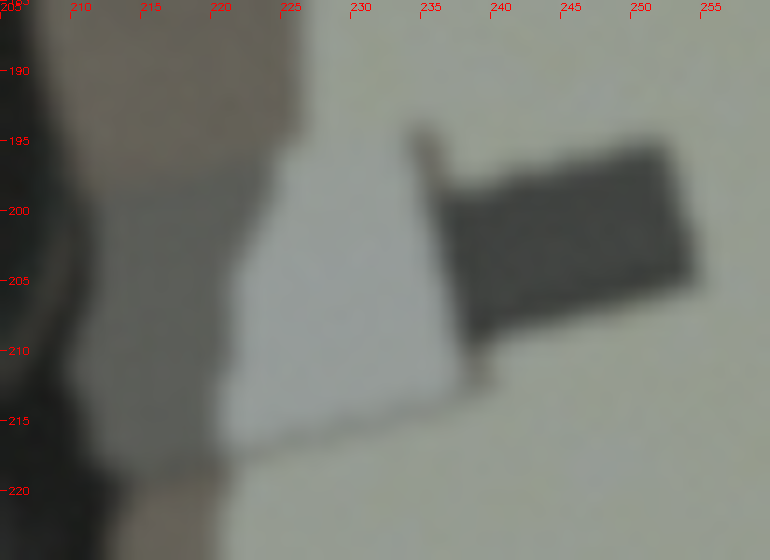

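View pics/z2.png

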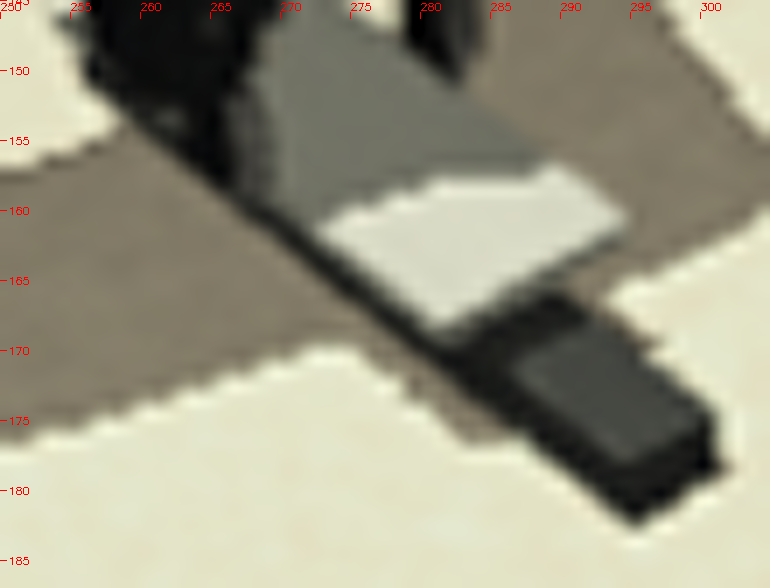

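```bash
python3 - <<'E'
from h import *
f0=get_contact_force()
r=servo_line([.5048,.2796,.0455],v=.03,threshold=7)
print(r,get_t(),get_tool_pos(),get_contact_force()-f0,get_moment())
E
```

```text
True 17.0583 [0.50543991 0.27976941 0.04631537] [-1.32655927  1.17371845  8.49787784] [ 0.02945164  0.02347794 -0.13098988]
```

```bash
python3 - <<'E'
from h import *
open_jaws();print(get_t(),get_contact_force())
p=get_tool_pos();servo_line([p[0],p[1],.13],v=.12)
movep([.53,.02,.2],Rt(0));dwell(.2);print(get_t())
shot("side","s8",(240,125,80,70),9);shot("top","t8",(160,180,110,60),7)
E
```

```text
17.45 [ 0.11588712 -0.03170223  0.66179779]
19.55
```

View pics/s8.png

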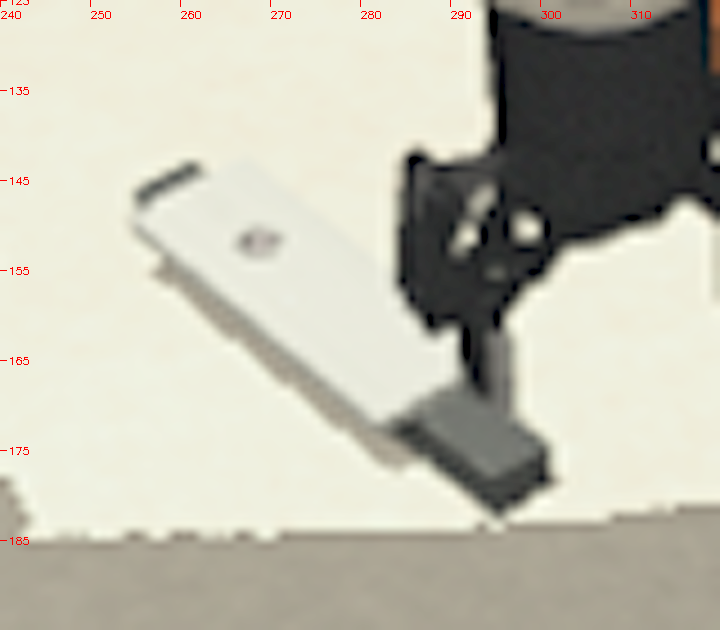

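View pics/t8.png

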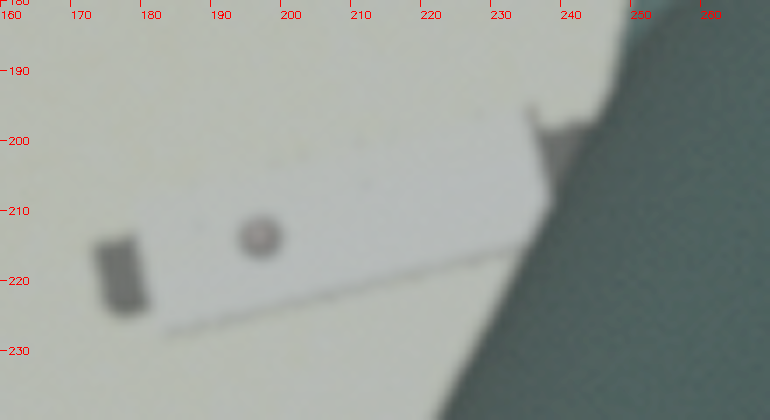

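View pics/s8_full.png

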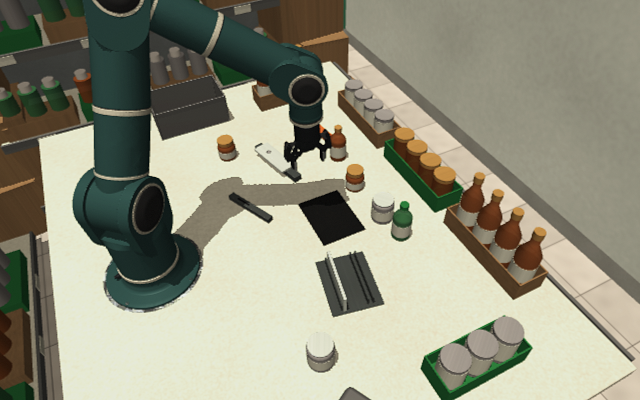

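```bash
python3 - <<'E'
from h import *
u0=np.array([(183,227.5),(234,215.)]);P=[back("top",p,.032) for p in u0];d=P[0]-P[1];print('plate yaw',np.degrees(np.arctan2(d[1],d[0])))
a=cv2.imread("pics/side0.png").astype(int);b=cv2.imread("pics/s8_full.png").astype(int)
for n,(x,y) in dict(jar_b=(227,148),jar_a=(355,178),can_a=(383,208),bot_b=(402,221),can_b=(320,351),spare=(338,280)).items():
    print(n,np.abs(a-b)[y-14:y+14,x-12:x+12].mean().round(1))
print(get_contact_force(),get_t());job_done()
E
```

```text
plate yaw 104.61576405652032
jar_b 7.0
jar_a 9.7
can_a 7.9
bot_b 5.9
can_b 8.7
spare 5.2
[-0.12076747  0.11392799  0.00887134] 19.65
the job is handed in; nothing more can be done
```

The plate with the hole is seated over the pin on the rail, and I handed the job in at 19.65 s. No verdict was reported.

- **Rack to mat:** I took the plate out of the rack's far slot. I set its edge on the mat, let go, and it lay down flat on the mat. Both camera views showed it flat and inside the mat's outline.
- **Mat to rail:** I gripped it again across its width and lowered it over the spot where the cameras put the pin. The hole dropped over on the first try, so I did not have to slide it along the rail to search.

**Last checks**
- **Seating:** it touched down with the tool at 46.3 mm, the height calculated for lying flush. The pin shows inside the hole in both cameras.
- **Straightness:** the plate measured at about 104.6° against 104.9° for the rail.
- **Force and contact:** the tool force was about 0 N, with the gripper open and clear.
- **Stock and spare plate:** the spare is in its slot. All the stock looked upright and in place in the side camera's last picture, and a rough image comparison of the spare and all the stock but `bottle_a` suggested no movement. I checked `bottle_a` (partly behind the gripper) by eye only.

**Disagreements**
- The two cameras disagreed by 4–9 mm on absolute positions. They agreed to within 0.3 mm on the distance from hole to pin, which is what I relied on.
- While I held the plate over the rail, its far end looked 3–4 mm off to one side. I put that down to misreading a faint corner, and the fit bore that out.
- When I gripped it on the mat, the fingertips pressed the mat with about 11 N.

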